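# Seat the bridging plugs and hold a tester on the test point

### The arm

A 6-joint arm with a two-finger parallel gripper is mounted at the origin on a cart in front of the work surface, level with it; the furniture and walls round the work are solid. World frame = base frame: x ahead of the robot, y to its left, z up, the work surface at z = 0. Lengths are in mm, angles in rad, forces in N, time in s.
With the tool pointing down it reaches from about 375 to 925 mm from the base axis. Payload 5.7 kg.
Tool frame: the origin (TCP) lies midway between the tips of the shut fingers; the grasp point (between the pads) lies 19 mm behind it (env.hold_point_z is the distance from the TCP to the grasp point, in mm); z points along the fingers, y is the direction in which the jaws open and shut (so a half turn about z gives the same grasp; the last joint's range is limited). The gripper opens to 85 mm and grips with 20 to 120 N. Pads are 22 mm wide; open, the fingers measure 114 mm over their backs; the gripper's body (76 mm by 85 mm) begins 54 mm behind the grasp point. The pads swing forward as they close: fully open they stand 13 mm farther back than shut.
Start: joints at [-1.458, 0.359, 1.51, -0, 1.272, -0.115], TCP at [135.488, -584.471, 231.267] pointing down, gripper open.
Joint ranges: [-2.97, 2.97], [-1.01, 2.36], [0.21, 2.38], [-0.96, 4.11], [0.2, 2.71], [-2.98, 2.98]. Speed limits (rad/s): [2.39, 2.39, 3.14, 3.14, 3.14, 3.14].

### API

Orientations are given as a unit quaternion [x, y, z, w].
In Python, from plant import env gives the robot as it stands. The module is installed in compiled form; this text tells all that it offers. Calls block until the motion is done:
- env.reach(position, orientation): joint-space move of the TCP to a pose.
- env.move_straight(position, orientation=None, rate=150, max_force=None): straight line of the TCP; orientation=None keeps the orientation; rate is the mean speed in mm/s. With max_force (N) it stops when the force on the tool has changed by that much, and returns True; else False.
- env.set_joints(angles): joint-space move.
- env.command_gripper(opening, squeeze=None): finger opening in mm; squeeze is the grip in N (None keeps the last); returns when the fingers have stopped.
- env.sleep(seconds).
- env.ik(position, orientation): joint angles nearest the present ones, or None.
- env.read_state(): the state.
- env.get_image(name): name is "side" or "top" or "wrist"; returns a dict with "image" (384x512x3 uint8, red, green, blue), "depth" (384x512 float32, mm along the optical axis (not along the pixel's ray), 0 where there is no reading), "K" (3x3 intrinsics, pixels), "distortion" ([k1, k2, p1, p2, k3] as OpenCV has them; the pictures are not rectified), "R" (3x3) and "t" (3): a world point X has camera coordinates R X + t. Camera axes: x right, y down, z forward; pixel columns grow to the right and rows downward; lengths in mm; the calibration is good to about 2 mm. A picture is of the moment at which its call begins.
A pose or a line that the arm cannot do raises env.Unreachable and nothing moves.
- env.finish_job(): hands the job in, once; it reports no verdict.
The state is a dict: "time": time; "joint_positions": joint angles; "qd": joint speeds; "effort": joint torques, N m; "eef_pos": TCP position; "tool_rot": TCP orientation; "contact_force": force on the tool from outside, world axes, zero at the start; "torque": the same for the moment, N m; "finger_gap": finger opening in mm.
Only numpy, scipy, OpenCV 4.12 (cv2) and the standard library are available. Lean on these libraries where they do the work, as an engineer would, in place of code of your own. Each camera call takes 0.05 s, during which the arm holds its last target.

### The job

Check the coil terminal box before the measurement: first press both black bridging plugs on its sloping panel fully home in their sockets. Then take the pen-type tester out of its stand and hold its sprung tip lightly on the brass test point inside the raised round collar, square to the sloping panel, with the tip pushed about half-way in. Do not let go of it: finish while still holding it there, and leave the bobbin, the eraser and the terminal cap where they are.

Things in the scene. Friction and masses are not known exactly. Their poses are not given: they have to be found in the camera images.
- terminal_box: Grey desk-type box, 140 mm deep (x) x 204 mm wide (y), screwed down (it cannot be pushed away), low front (46 mm) at -x towards the robot, back 97 mm high. Origin: centre of its underside on the table; x points to its back, y to its left, z up.
- panel: Aluminium face plate on the sloping top of the box, 128 mm (x) x 190 mm (y), sloped 20 degrees, facing up and towards the robot side. Origin: middle of its outer face. x points up the slope, y to the left, z square out of the face. The plug row is at x = +30 mm, with the plugs at y = +48 and -48 mm; the row of three brass terminals is at x = -32 mm, with places at y = -57.5, 0 and +57.5 mm.
- plug_left (a joint): How far the left (panel +y) bridging plug stands out of its sockets, m: 0 = fully home, 0.009 = furthest out. It slides square to the panel, needs about 3.5 N to move and stays where it is left.
- plug_right (a joint): The same for the right (panel -y) bridging plug.
- plug_left_top (a point): Middle of the top of the left bridging plug: a black ribbed block, 14 mm (up the slope) x 36 mm (across), on two 4 mm brass pins. Its top is 18 mm out from the panel face when home. It moves with the plug.
- plug_right_top (a point): Middle of the top of the right bridging plug, of the same shape and size.
- test_point: The test point: flat brass disc, 14 mm across, inside a raised black round collar (24 mm outside, 14 mm bore, standing 4.2 mm out of the panel, 2.7 mm above the disc). It sits at any of the three terminal places; the two other places hold plain slotted brass terminals without a collar. Fixed to the panel. Origin: on the panel face under the disc; its axes are those of terminal_box (not tilted).
- test_spot (a point): Middle of the brass disc's surface, where the tester's tip must press; 1.5 mm out from the panel face.
- probe_stand: Heavy round stand, fixed: base 72 mm across and 12 mm high, upright tube 25 mm across with its rim 66 mm above the table. Origin: centre of the underside.
- probe: Pen-type tester, 60 g, standing upright in the tube of the stand, nose down. Origin: centre of the underside of its 22 mm finger-guard disc (6 mm thick), which rests on the tube's rim; z points along the pen to its blunt top. Above the disc is the round grip, 18 mm across, from z = 6 to 86 mm, and a cap to z = 96 mm; below it a 10 mm nose to z = -38 mm, and the thin sprung tip ends at z = -50 mm.
- probe_tip (a joint): How far the tester's sprung steel tip (3.4 mm thick, rounded) is pushed into the nose, m: 0 = fully out, 0.008 = fully in. The spring pushes with 1 N at 0, 2.6 N at 0.004 and 4.2 N at 0.008.
- tip_end (a point): End of the tester's sprung tip, on the pen's axis, 50 mm below the origin of probe when fully out.
- bobbin: Bystander: small bobbin with copper winding, 31 mm across and 24 mm high. Origin: centre of its underside.
- eraser: Bystander: eraser in a sleeve, 20 x 42 x 12 mm. Origin: centre of its underside.
- cap_nut: Bystander: black domed terminal cap, 24 mm across and 17 mm high. Origin: centre of its underside.
Not all that is in view belongs to the job. Of the things like the probe_stand, leave any that is green or orange; of the rest the smaller one is meant.

How it is judged (in metres and radians):
On the way, in this order (a step that is already met when the one before it is completed fails the run):
1. both bridging plugs are pressed fully home (within 1.2 mm) (value of joint each of plug_left, plug_right below 0.0012 m), for 0.2 s.
2. the tester, gripped by the fingers, presses its tip on the test point inside the collar (contact force between the fingers and probe above 0.5 N and contact force between probe and test_point above 0.5 N and distance between tip_end and test_spot below 0.0065 m), for 0.2 s.
At the end, for the whole second after the job is handed in: Both plugs within 1.2 mm of home; the fingers hold the tester still, clear of its stand, its tip on the brass disc inside the collar (within 6.5 mm of the middle), pushed in 2 to 6.5 mm, under 8 N, and the pen square to the sloping panel within 0.16 rad (9 degrees) (all of step 1 and contact force between the fingers and probe above 0.5 N and contact force between probe and test_point between 0.8 and 8 N and contact force between probe and probe_stand below 0.05 N and value of joint probe_tip between 0.002 and 0.0065 m and distance between tip_end and test_spot below 0.0065 m and angle between the z axis of probe and the z axis of panel, either way round below 0.16 rad and linear speed of probe below 0.02 m/s); the arm keeps its last pose, push and grip.
It fails at once if the tester is let go after it has been lifted out of its stand (height (world z) of probe above 0.075 m and contact force between the fingers and probe below 0.01 N and contact force between probe and probe_stand below 0.001 N).
It fails at once if a bystander (bobbin, eraser or terminal cap) is moved more than 15 mm (distance of any of bobbin, eraser, cap_nut from where it was at the start of the episode above 0.015 m).
It also fails if it takes over 56 s, if anything falls off the work surface, if the arm or the gripper's body presses on something with over 40 N, if the wrist force passes 120 N, or if a joint passes its speed limit or range.

## Working session

There is one attempt and no reset: what is moved stays moved. The work goes in short steps, each a Python script; the robot and the scene stay as the last script left them, time stands still between calls to the robot, and variables do not carry over. Pictures are saved under pics/ and viewed, and the job is handed in when it is done.

```bash
mkdir -p pics; ls; cat > h.py <<'E'
import numpy as np, cv2
from plant import env
def shot(name,fn):
    d=env.get_image(name); cv2.imwrite('pics/'+fn+'.png',d['image'][:,:,::-1]); np.savez('pics/'+fn+'.npz',**{k:np.asarray(v) for k,v in d.items()}); return d
def load(fn): return dict(np.load('pics/'+fn+'.npz'))
def ray(d,uv):
    p=cv2.undistortPoints(np.array([[uv]],float),d['K'],d['distortion'])[0,0]
    R=d['R'];c=-R.T@d['t'];v=R.T@np.array([p[0],p[1],1.]);return c,v
def onz(d,uv,z):
    c,v=ray(d,uv);return c+v*(z-c[2])/v[2]
def dep(d,uv):
    c,v=ray(d,uv);return c+v*d['depth'][int(round(uv[1])),int(round(uv[0]))]
def proj(d,X):
    return cv2.projectPoints(np.array(X,float).reshape(-1,1,3),cv2.Rodrigues(d['R'])[0],d['t'],d['K'],d['distortion'])[0][:,0]
def tri(obs):
    A=np.zeros((3,3));b=np.zeros(3)
    for d,uv in obs:
        c,v=ray(d,uv);v=v/np.linalg.norm(v);P=np.eye(3)-np.outer(v,v);A+=P;b+=P@c
    X=np.linalg.solve(A,b);return X
E
python3 - <<'E'
from h import *
for n in ['side','top','wrist']:
    d=shot(n,n+'0'); print(n,-d['R'].T@d['t'],d['R'][2],d['K'][0,0])
print(env.read_state(),env.hold_point_z)
E
```

```text
pics
side [ 454.48396184 -995.98993151  758.73999301] [ 0.02812602  0.8186609  -0.57358806] 394.28826586432433
top [ 370.15344384  -49.83840344 1224.71627631] [ 0.11626675  0.02876911 -0.99280128] 418.72711511578274
wrist [ 214.24135516 -565.09475845  372.09132053] [-0.3060915  -0.06956244 -0.94945725] 311.6212393634324
{'time': 0.15, 'joint_positions': array([-1.45809354e+00,  3.59363896e-01,  1.51116431e+00,  5.35335556e-06,
        1.27249343e+00, -1.15109959e-01]), 'qd': array([ 0.00030505, -0.00139869, -0.00349899, -0.00024254, -0.00200461,
        0.00059857]), 'effort': array([ 7.28507439e-04, -5.28026497e+01, -2.78929245e+01, -1.00333762e-05,
        8.27262324e-03, -2.75879484e-05]), 'eef_pos': array([ 135.4393199 , -583.99085394,  230.63961866]), 'tool_rot': array([ 9.93519516e-01,  1.13659406e-01,  3.41785115e-06, -7.14486890e-04]), 'contact_force': array([ 0.1194212 ,  0.12524046, -0.08801736]), 'torque': array([ 0.03028404, -0.00981183,  0.00710727]), 'finger_gap': 85.56069888825638} 18.700000000000003
```

View pics/top0.png

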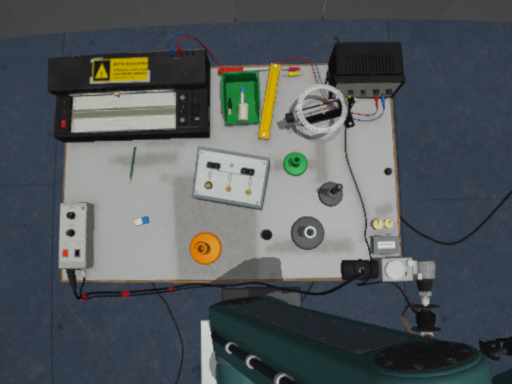

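View pics/side0.png

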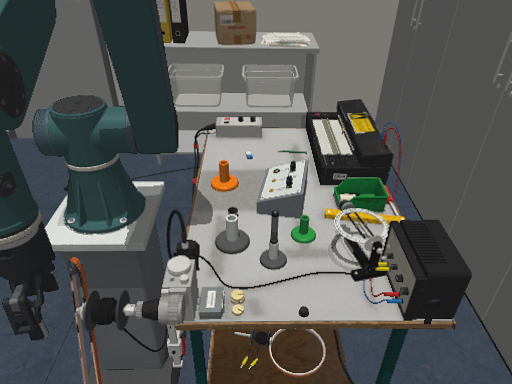

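```bash
python3 - <<'E'
from h import *
a=cv2.imread('pics/top0.png'); 
c=cv2.resize(a[135:260,185:400],None,fx=3.7,fy=3.7,interpolation=cv2.INTER_CUBIC); cv2.imwrite('pics/topc.png',c)
a=cv2.imread('pics/side0.png'); 
c=cv2.resize(a[140:280,190:330],None,fx=4.2,fy=4.2,interpolation=cv2.INTER_CUBIC); cv2.imwrite('pics/sidec.png',c)
d=load('top0')
for n,uv in dict(boxc=(231,177),collar=(208,185),pl=(214,166),pr=(247,169),penst=(331,193),big=(308,233),eraser=(142,221),blk=(266,234),blk2=(388,171),b3=(378,224)).items():
    print(n,dep(d,uv).round(1))
E
```

```text
boxc [553.3  56.8  75.9]
collar [534.3 123.4  61.6]
pl [580.3 100.5 104. ]
pr [569.7  10.3 105.2]
penst [ 504.  -220.6   65.6]
big [ 395.3 -157.4   18.8]
eraser [438.3 326.8  14.8]
blk [394.7 -37.1  25.3]
blk2 [ 570.5 -397.3   20.2]
b3 [ 416.9 -361.5   14.3]
```

View pics/topc.png

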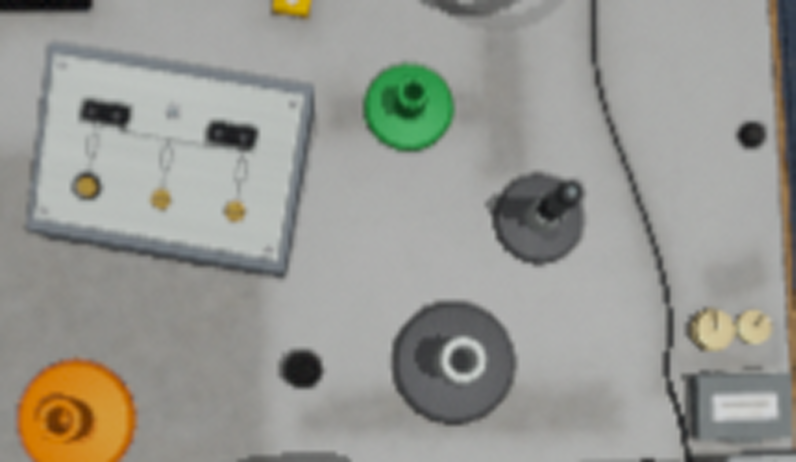

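View pics/sidec.png

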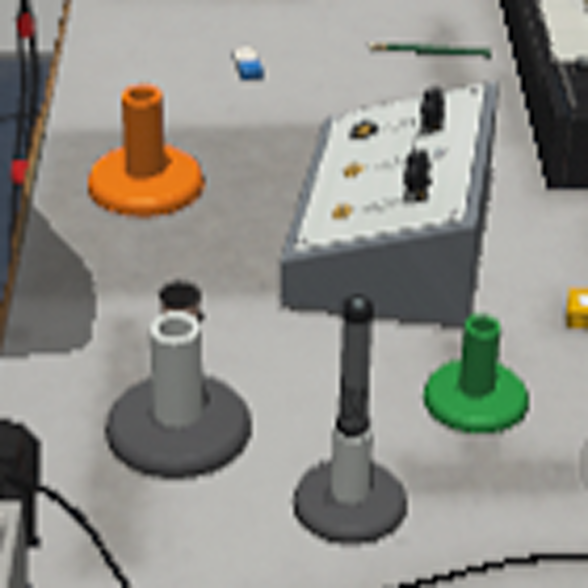

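```bash
python3 - <<'E'
from h import *
d=load('top0');s=load('side0')
X=[[135,-584,231]]
print(proj(d,X),proj(s,X))
for uv in [(360,268),(395,270),(427,270),(425,318),(385,245),(330,105),(365,60)]: print(uv,dep(d,uv).round())
for uv in [(180,290),(105,310),(190,250),(30,310),(375,230),(440,250)]: print('s',uv,dep(s,uv).round())
E
```

```text
[[495.23679932 334.91778635]] [[ 47.7510262  316.32554401]]
(360, 268) [ 299. -283.  115.]
(395, 270) [ 292. -371.  130.]
(427, 270) [ 288. -461.  120.]
(425, 318) [ 162. -452.  114.]
(385, 245) [ 356. -377.   24.]
(330, 105) [ 779. -238.    2.]
(365, 60) [ 862. -320.  139.]
s (180, 290) [ 306. -431.  113.]
s (105, 310) [ 165. -476.  109.]
s (190, 250) [ 308. -296.   98.]
s (30, 310) [ 163. -644.  321.]
s (375, 230) [ 822. -106.   -3.]
s (440, 250) [ 874. -355.  152.]
```

View pics/wrist0.png

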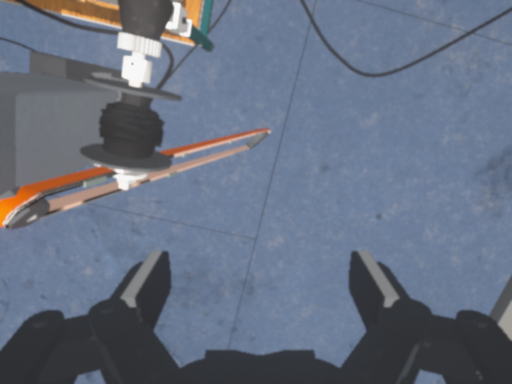

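```bash
cat >> h.py <<'E'
from scipy.spatial.transform import Rotation as Ro
def quat(xa,za):
    za=np.array(za,float);za/=np.linalg.norm(za);xa=np.array(xa,float);xa-=za*(xa@za);xa/=np.linalg.norm(xa)
    return Ro.from_matrix(np.array([xa,np.cross(za,xa),za]).T).as_quat()
def panel(yaw,t=np.radians(20)):
    return Ro.from_euler('z',yaw)*Ro.from_euler('y',-t)
E
python3 - <<'E'
from h import *
yaw=-np.radians(6.7);P=panel(yaw).as_matrix();px,py,n=P.T
print(px,py,n)
q=quat(px,-n);c=np.array([553,57,76.])
# panel-square view
for h in (150,180,220):
    for s in (1,-1): print(h,s,env.ik(c+n*h,quat(s*px,-n)),env.ik(c+n*h,quat(s*py,-n)))
print(env.ik([135.5,-584,340],env.read_state()['tool_rot']))
E
```

```text
[ 0.93327513 -0.10963463  0.34202014] [0.11667074 0.99317065 0.        ] [-0.33968437  0.03990374  0.93969262]
150 1 [ 0.02380223  0.08553239  1.99092593 -0.07277763  0.72056388  1.7578795 ] [ 0.02380223  0.08553239  1.99092593 -0.07277763  0.72056388  0.18708318]
150 -1 [ 0.02380223  0.08553239  1.99092593 -0.07277763  0.72056388 -1.38371315] [ 0.02380223  0.08553239  1.99092593 -0.07277763  0.72056388 -2.95450948]
180 1 [ 0.02772222  0.03157436  1.96688124 -0.06887701  0.79861881  1.75493649] [ 0.02772222  0.03157436  1.96688124 -0.06887701  0.79861881  0.18414017]
180 -1 [ 0.02772222  0.03157436  1.96688124 -0.06887701  0.79861881 -1.38665616] [ 0.02772222  0.03157436  1.96688124 -0.06887701  0.79861881 -2.95745249]
220 1 [ 0.03329384 -0.03477122  1.92922467 -0.06525316  0.90273443  1.75254855] [ 0.03329384 -0.03477122  1.92922467 -0.06525316  0.90273443  0.18175222]
220 -1 [ 0.03329384 -0.03477122  1.92922467 -0.06525316  0.90273443 -1.38904411] [ 0.03329384 -0.03477122  1.92922467 -0.06525316  0.90273443 -2.95984043]
[-1.45799411e+00  2.83292554e-01  1.35347927e+00  5.26998946e-06
  1.50624981e+00 -1.15009297e-01]
```

```bash
python3 - <<'E'
from h import *
yaw=-np.radians(6.7);P=panel(yaw).as_matrix();px,py,n=P.T
q=quat(py,-n);c=np.array([553,57,76.])
p=env.read_state()['eef_pos']
env.move_straight([p[0],p[1],350],rate=250)
env.reach(c+n*130-py*20,q)
d=shot('wrist','w1'); print(-d['R'].T@d['t'])
env.move_straight(c+n*110-py*110,rate=250)
d=shot('wrist','w2'); print(-d['R'].T@d['t'])
print(env.read_state()['time'])
E
```

```text
[468.24323431 128.40009487 331.31721482]
[464.22944169  37.7739108  312.25324248]
4.0167
```

View pics/w1.png

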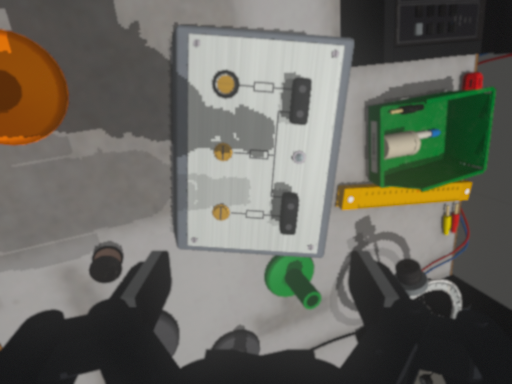

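View pics/w2.png

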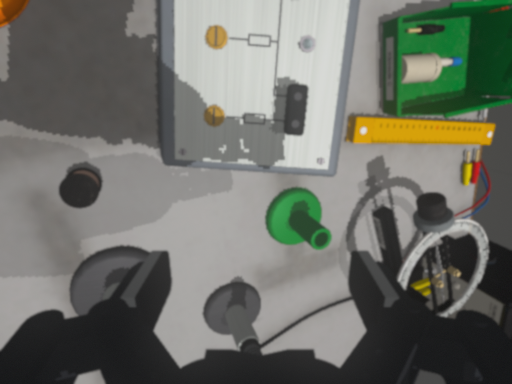

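```bash
python3 - <<'E'
from h import *
def blobs(fn,roi,mode,amin):
    d=load(fn);im=d['image'].astype(int);x0,y0,x1,y1=roi
    r,g,b=im[...,0],im[...,1],im[...,2]
    m=((r-b>60)&(r>90)) if mode=='brass' else (im.max(2)<75)
    mm=np.zeros(m.shape,np.uint8);mm[y0:y1,x0:x1]=m[y0:y1,x0:x1]
    n,l,st,ce=cv2.connectedComponentsWithStats(mm)
    for i in range(1,n):
        if st[i,4]>amin:
            print(fn,mode,ce[i].round(1),st[i],dep(d,ce[i]).round(1))
for mode,a in(('brass',20),('black',60)):
    blobs('w1',(190,50,325,245),mode,a); blobs('w2',(170,5,325,165),mode,a); blobs('top0',(195,150,265,205),mode,8)
for fn,roi in (('w1',(180,30,350,250)),('w2',(170,0,340,170))):
    a=cv2.imread(f'pics/{fn}.png')[roi[1]:roi[3],roi[0]:roi[2]]
    cv2.imwrite(f'pics/{fn}c.png',cv2.resize(a,None,fx=2.6,fy=2.6,interpolation=cv2.INTER_CUBIC))
E
```

```text
w1 brass [225.4  83.8] [218  76  16  17 224] [535.6 124.5  63.2]
w1 brass [223.2 154.6] [215 149  17  12 125] [468.2 128.4 331.3]
w1 brass [220.8 212.1] [213 205  17  15 176] [513.7  12.5  64.6]
w2 brass [216.4  36.9] [206  26  21  23 341] [524.3  67.6  65. ]
w2 brass [215.9 111.2] [208 106  16  12 128] [515.3  15.   65.6]
top0 brass [208.  184.9] [206 183   5   5  20] [534.5 123.3  61.6]
top0 brass [228.2 188.4] [226 187   5   4  16] [522.7  65.7  66. ]
top0 brass [248.5 191.6] [247 190   4   5  17] [512.4   9.1  66.8]
w1 black [228.1  84.9] [214  71  24  26 101] [537.9 123.4  62.8]
w1 black [298.7 100.2] [289  79  21  44 596] [582.5 106.4 103. ]
w1 black [287.7 212. ] [279 192  18  41 514] [564.   15.4 105.3]
w2 black [293.9 109.4] [284  85  22  49 711] [563.2  12.  105.3]
top0 black [213.3 165.1] [207 162  13   7  61] [582.4 102.1 105.5]
top0 black [247.3 171. ] [241 168  13   7  65] [564.1   9.5 105. ]
```

View pics/w1c.png

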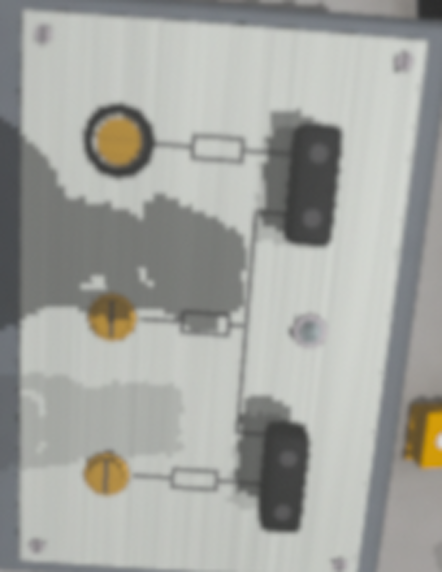

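```bash
python3 - <<'E'
from h import *
d=load('w1');w2=load('w2');t=load('top0')
for fn,pts in (('w1',[(240,60),(240,230),(325,60),(315,230),(265,170),(200,110),(265,120)]),):
    X=np.array([dep(load(fn),p) for p in pts]);c=X.mean(0);n=np.linalg.svd(X-c)[2][2];n*=np.sign(n[2]);print('plane',n,np.degrees(np.arccos(n[2])),np.degrees(np.arctan2(-n[1],-n[0])),(X-c)@n)
print('collar',tri([(d,(225.4,83.8)),(t,(208,184.9))]))
print('mid',tri([(d,(222.8,152)),(w2,(216.4,36.9)),(t,(228.2,188.4))]))
print('right',tri([(d,(220.8,212.1)),(w2,(214.5,114.5)),(t,(248.5,191.6))]))
print('PL',tri([(d,(298.7,100.2)),(t,(213.3,165.1))]))
print('PR',tri([(d,(287.7,212)),(w2,(293.9,109.4)),(t,(247.3,171))]), tri([(d,(287.7,212)),(w2,(293.9,109.4))]))
P=panel(-np.radians(11.2)).as_matrix();px,py,n=P.T
# panel origin from collar / terminals by depth
for X,y in ((np.array([535.6,124.5,63.2]),57.5),(np.array([513.5,12.5,64.6]),-57.5)):
    print('O',X+32*px-y*py-1.5*n)
O=np.array([558,62,73.])
for X in ([582.5,106.4,103],[564,15.4,105.3],[535.6,124.5,63.2],[513.5,12.5,64.6]): print((P.T@(np.array(X)-O)).round(1))
E
```

```text
plane [-0.33396432  0.06517615  0.94032968] 19.893004714309047 -11.04298570522313 [ 1.43035489 -0.43714191 -0.52202954  1.00857816 -0.32073048  0.06406758
 -1.22309871]
collar [535.41170328 124.04438054  60.91791799]
mid [524.4385457   67.29523338  61.88987573]
right [514.38182534  10.58791336  59.22367893]
PL [585.31432817 104.6672753   95.46698831]
PR [566.78029014  10.69994556  96.85294486] [567.83255031  10.72656342  95.90550722]
O [554.4322667   62.15477171  72.73510566]
O [554.6692171   62.96461457  74.13510566]
[24.7 48.3 22.9]
[ 25.1 -44.5  25.2]
[-35.4  57.    2.5]
[-34.9 -57.2   3.7]
```

```bash
cat >> h.py <<'E'
P=panel(-np.radians(11.2)).as_matrix();px,py,n=P.T
O=np.array([554.6,61.4,72.])
QP=quat(py,-n)
def pp(x,y,z): return O+P@np.array([x,y,z],float)
def loc(X): return P.T@(np.array(X)-O)
E
python3 - <<'E'
from h import *
env.command_gripper(0,60)
env.reach(pp(30,-48,45),QP)
for y in (-48,48):
    if y==48:
        env.move_straight(pp(30,48,50),QP,rate=250)
    print(env.move_straight(pp(30,y,30),QP,rate=150,max_force=10))
    print(env.move_straight(pp(30,y,14),QP,rate=25,max_force=18))
    s=env.read_state();print(y,loc(s['eef_pos']),s['contact_force'],s['time'])
    env.move_straight(pp(30,y,50),QP,rate=200)
d=shot('wrist','w3')
print(env.read_state()['time'])
E
```

```text
False
True
-48 [ 30.69034245 -48.3323843   19.27548369] [-4.499685   -0.5889326   9.02200492] 6.0083
False
True
48 [30.64771506 47.91641872 19.36323451] [-3.74745513  0.51644889  9.91577652] 7.6333
7.9917
```

View pics/w3.png

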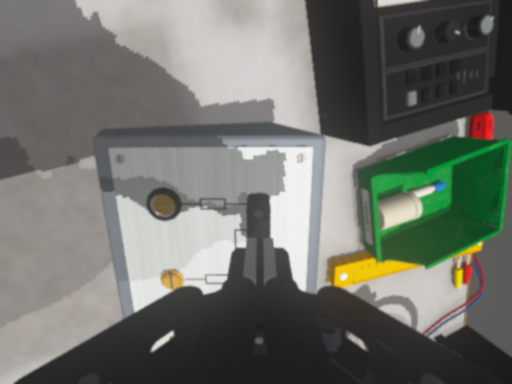

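```bash
python3 - <<'E'
from h import *
for y in (48,-48):
    env.move_straight(pp(30,y,50),QP,rate=250)
    env.move_straight(pp(30,y,24),QP,rate=150,max_force=10)
    for f in (8,30):
        r=env.move_straight(pp(30,y,14),QP,rate=12,max_force=f)
        env.sleep(.1)
        s=env.read_state();print(y,f,r,loc(s['eef_pos']),n@s['contact_force'],s['time'])
    env.move_straight(pp(30,y,50),QP,rate=200)
E
```

```text
48 8 True [30.3093766  48.11929753 19.39293332] 6.087744379759147 9.1917
48 30 True [30.32435819 48.13471191 19.39894923] 8.320618065133345 9.55
-48 8 True [ 30.35522763 -47.92839085  19.31290123] 8.253307427840557 11.35
-48 30 True [ 30.34285323 -47.87365975  19.27621265] 9.578429451894063 11.7
```

```bash
sed -i 's/^O=.*/O=np.array([554.2,61.5,73.3])/' h.py; python3 - <<'E'
from h import *
q=quat([0,1,0],[0,0,-1])
env.reach([500,-300,270],q)
d=shot('wrist','w4')
env.move_straight([430,-290,270],q,rate=250)
d=shot('wrist','w5')
print(env.read_state()['time'],env.read_state()['contact_force'])
a=np.hstack([cv2.imread('pics/w4.png')[:, :400],cv2.imread('pics/w5.png')[:,112:]]);cv2.imwrite('pics/w45.png',a)
E
```

```text
13.85 [ 0.20736066 -0.62273793  0.95009668]
```

View pics/w45.png

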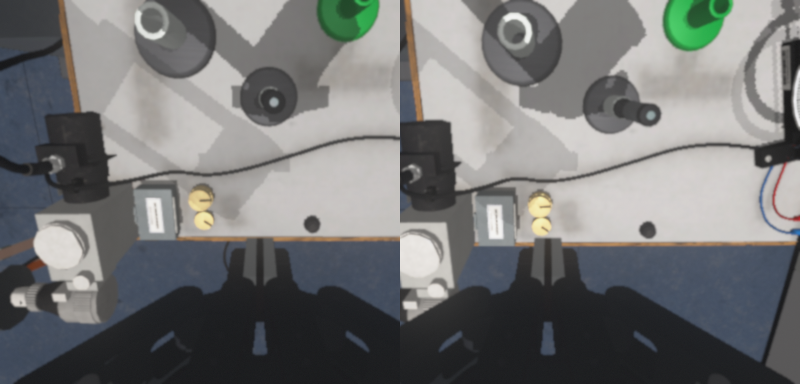

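```bash
python3 - <<'E'
from h import *
a=cv2.resize(cv2.imread('pics/w4.png')[60:135,225:310],None,fx=4.6,fy=4.6,interpolation=cv2.INTER_CUBIC)
b=cv2.resize(cv2.imread('pics/w5.png')[60:135,285:370],None,fx=4.6,fy=4.6,interpolation=cv2.INTER_CUBIC)
cv2.imwrite('pics/w45c.png',np.hstack([a,b])); print(a.shape)
E
```

```text
(345, 391, 3)
```

View pics/w45c.png

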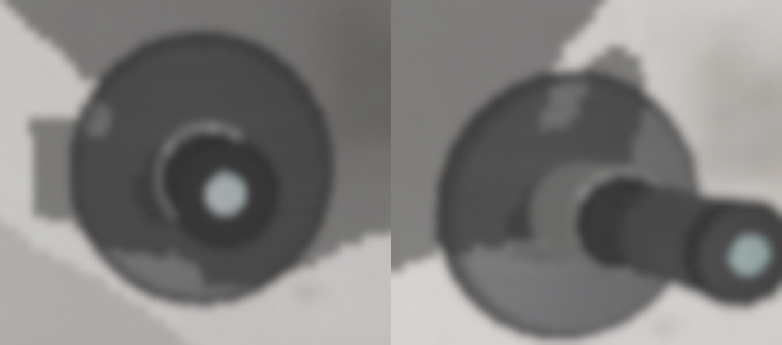

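```bash
python3 - <<'E'
from h import *
a=load('w4');b=load('w5')
T=tri([(a,(273.9,102)),(b,(362.6,115.4))]);print('top',T,dep(a,(273.9,102)))
B=tri([(a,(268.9,96.3)),(b,(323.3,104.1))]);print('base',B,onz(a,(268.9,96.3),10),onz(b,(323.3,104.1),10))
print(onz(a,(273.9,102),162),onz(b,(362.6,115.4),162))
print(proj(load('side0'),[T,B]),proj(load('top0'),[T,B]))
# final pose reach
for zg in (55,):
  S=pp(-32,57.5,1.5); print(S)
  for h in (46,80): print(env.ik(S+n*(h+zg-18.7),QP))
E
```

```text
top [ 510.89151448 -226.85222001  161.17458026] [ 510.88555558 -226.78345781  161.50111637]
base [ 511.48722965 -225.75039898   -1.12063334] [ 511.16823766 -225.61603102   10.        ] [ 509.29620216 -225.16953004   10.        ]
[ 510.86400876 -226.76497566  162.        ] [ 510.61628479 -226.84469693  162.        ]
[[274.14737515 211.36087222]
 [272.34239567 258.57244353]] [[338.64576171 185.88211007]
 [329.41066999 193.10198975]]
[535.3677333  123.84522829  63.76489434]
[ 0.21493569  0.24907062  2.03053104 -0.26183196  0.55528311  0.61204036]
[ 0.22663658  0.18172211  2.01258861 -0.23677306  0.64021095  0.59050026]
```

```bash
python3 - <<'E'
from h import *
q=quat([0,1,0],[0,0,-1])
env.command_gripper(60)
env.reach([510.9,-226.4,220],q)
env.move_straight([510.9,-226.4,103],q,rate=150,max_force=10)
env.command_gripper(5,70)
s=env.read_state();print(s['eef_pos'],s['finger_gap'],s['contact_force'],s['time'])
env.move_straight([510.9,-226.4,235],q,rate=120)
s=env.read_state();print(s['eef_pos'],s['finger_gap'],s['contact_force'],s['time'])
shot('side','s1');shot('wrist','w6')
a=cv2.resize(cv2.imread('pics/s1.png')[120:280,200:340],None,fx=3.5,fy=3.5,interpolation=cv2.INTER_CUBIC);cv2.imwrite('pics/s1c.png',a)
E
```

```text
[ 511.3408016  -226.6413233   103.75230208] 16.57610241076208 [-0.75584079 -0.4854066   5.98900579] 16.3833
[ 510.37420049 -226.09053077  234.15500092] 16.655690548094963 [ 0.74888717  0.47432095 -0.80513192] 17.6333
```

View pics/s1c.png

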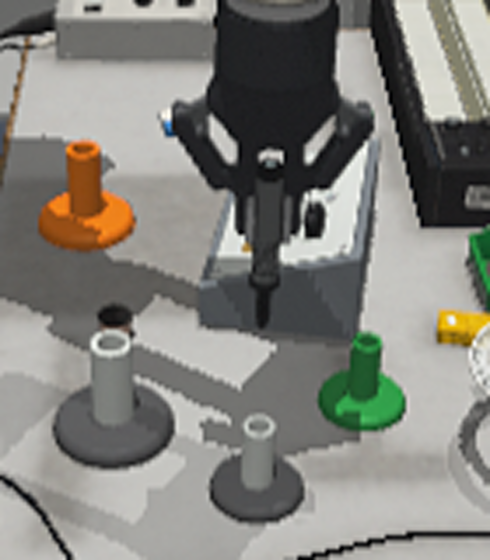

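View pics/w6.png

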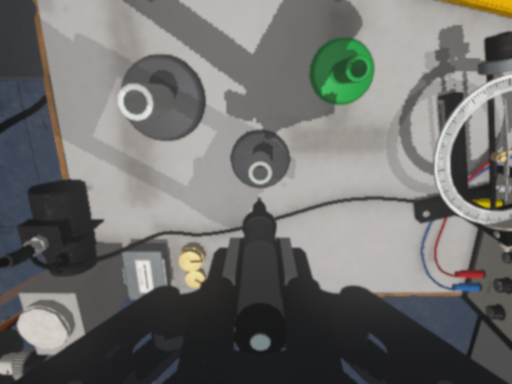

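```bash
python3 - <<'E'
from h import *
s=load('s1');w=load('w6')
for z in(5,):
  for fn,r in (('w6',(235,185,285,240)),('s1',(262,190,290,220))):
    a=cv2.imread(f'pics/{fn}.png')[r[1]:r[3],r[0]:r[2]];cv2.imwrite(f'pics/{fn}z.png',cv2.resize(a,None,fx=12,fy=12,interpolation=cv2.INTER_NEAREST))
tip=tri([(s,(275.1,212.9)),(w,(259,200))]);top=tri([(s,(277.1,166)),(w,(260,342))])
print(tip,top,np.linalg.norm(top-tip),(top-tip)/np.linalg.norm(top-tip))
E
```

```text
[ 511.84280178 -224.43494047  154.5095561 ] [ 512.05674479 -226.44261435  291.68859743] 137.19389893934718 [ 0.00155942 -0.01463384  0.9998917 ]
```

View pics/w6z.png

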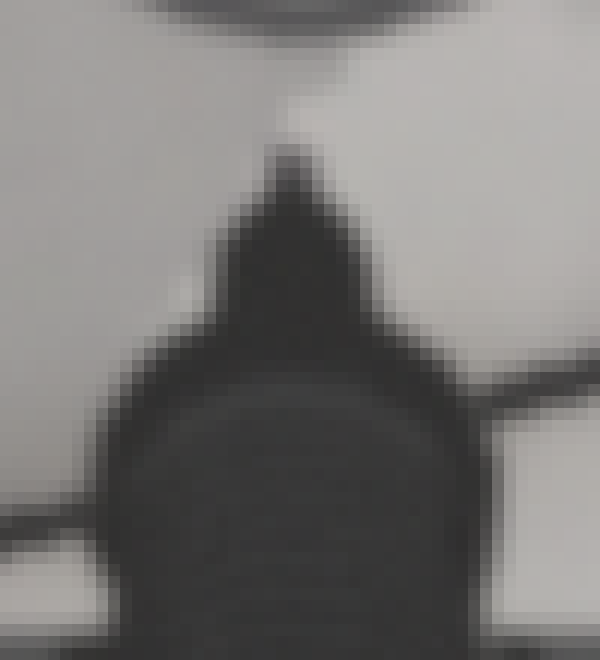

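View pics/s1z.png

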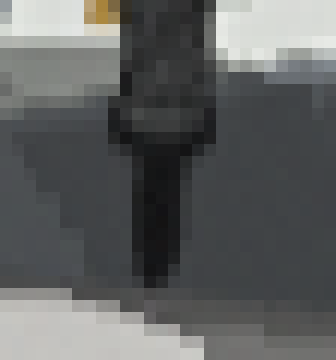

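```bash
python3 - <<'E'
from h import *
w=load('w6')
print(onz(w,(259.2,196.7),146.4),onz(w,(260,342),292.4),env.read_state()['eef_pos'])
print(tri([(load('s1'),(274.6,213.8)),(w,(259.2,196.7))]))
E
```

```text
[ 510.22291718 -224.50214809  146.4       ] [ 510.86675767 -225.64002554  292.4       ] [ 510.39272688 -226.11564742  234.09424645]
[ 511.39079889 -223.11381452  150.61326553]
```

```bash
cat >> h.py <<'E'
RP=Ro.from_quat(QP).as_matrix()
def tcp_for(tip): return np.array(tip)-RP@np.array([1.3,-0.,87.7])
E
python3 - <<'E'
from h import *
env.reach(tcp_for(pp(-32,57.5,41.5)),QP)
env.move_straight(tcp_for(pp(-32,57.5,13.5)),QP,rate=80,max_force=10)
env.sleep(.3)
s=env.read_state();print(s['eef_pos']-tcp_for(pp(-32,57.5,13.5)),s['contact_force'],n@s['contact_force'],s['time'],s['finger_gap'])
shot('wrist','w7');shot('side','s2');shot('top','t2')
r=(230,100,300,170)
a=cv2.resize(cv2.imread('pics/s2.png')[140:230,250:330],None,fx=5,fy=5,interpolation=cv2.INTER_CUBIC);cv2.imwrite('pics/s2c.png',a)
E
```

```text
[0.1833214  0.09306591 0.4570227 ] [-0.15471273 -0.11867868 -0.21338275] -0.15649114641234593 19.8917 16.490328525466673
```

View pics/w7.png

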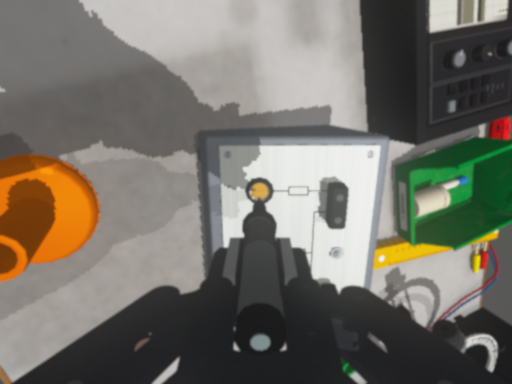

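View pics/s2c.png

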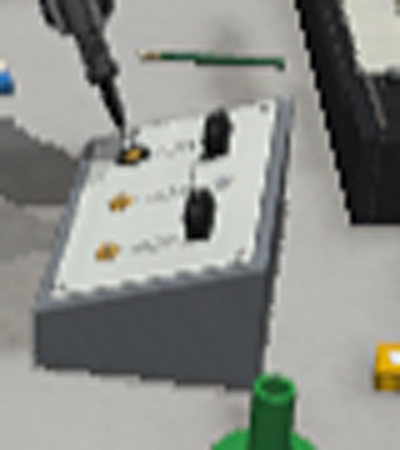

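```bash
python3 - <<'E'
from h import *
w=load('w7')
s=env.read_state();R=Ro.from_quat(s['tool_rot']).as_matrix()
tip=s['eef_pos']+R@np.array([1.3,0,87.7])
print('tip loc',loc(tip),'proj tip, disc, disc+1mm x/y',proj(w,[tip,pp(-32,57.5,1.5),pp(-31,57.5,1.5),pp(-32,58.5,1.5)]))
im=w['image'].astype(int);m=((im[...,0]-im[...,2]>60)&(im[...,0]>90)).astype(np.uint8);m[:170]=0;m[210:]=0;m[:,:240]=0;m[:,280:]=0
ys,xs=np.where(m);print(xs.min(),xs.max(),ys.min(),ys.max(),len(xs))
a=cv2.imread('pics/w7.png')[165:215,235:285];cv2.imwrite('pics/w7z.png',cv2.resize(a,None,fx=12,fy=12,interpolation=cv2.INTER_NEAREST))
E
```

```text
tip loc [-31.8484304   57.62507913  13.72098827] proj tip, disc, disc+1mm x/y [[259.56611053 196.95026975]
 [259.36709168 192.1629496 ]
 [260.59072849 192.16347449]
 [259.36776539 191.000253  ]]
251 267 182 198 226
```

View pics/w7z.png

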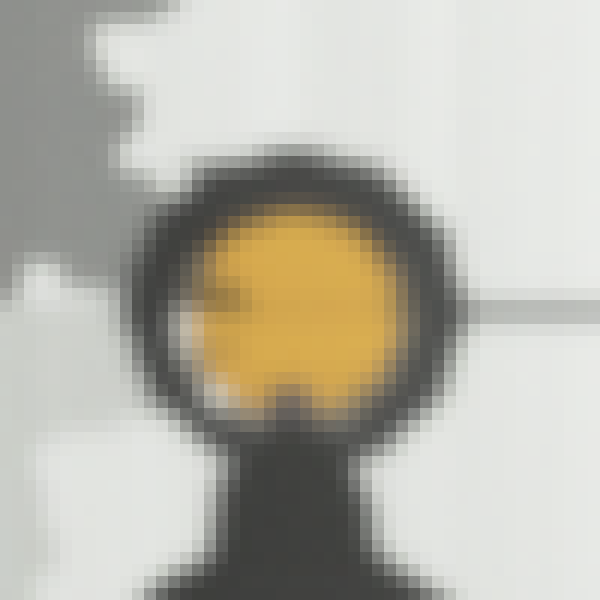

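```bash
python3 - <<'E'
from h import *
X=-32.1;Y=58.3
env.move_straight(tcp_for(pp(X,Y,11)),QP,rate=40); env.sleep(.5)
f0=env.read_state()['contact_force']
for z in (5.5,3.5,1.5,-.5,-1.5,-2.5):
    r=env.move_straight(tcp_for(pp(X,Y,z)),QP,rate=15,max_force=6);env.sleep(.3)
    s=env.read_state();f=s['contact_force']-f0
    R=Ro.from_quat(s['tool_rot']).as_matrix()
    print(z,r,loc(s['eef_pos']+R@[1.3,0,87.7]),'fn',n@f,px@f,py@f,s['time'])
    if r or n@f>2.7: break
shot('wrist','w8')
a=cv2.imread('pics/w8.png')[145:245,210:310];cv2.imwrite('pics/w8z.png',cv2.resize(a,None,fx=6,fy=6,interpolation=cv2.INTER_CUBIC))
E
```

```text
5.5 False [-32.0124298   58.34166437   5.56346349] fn -0.42218542662826486 -0.7064467569282533 0.7445379783794414 21.6083
3.5 False [-32.1252561   58.28974099   3.50466544] fn 0.3459074536273685 -1.191822735531895 0.6735184115992436 22.1917
1.5 False [-32.18104746  58.28189404   1.50205116] fn -0.5169115712232086 0.1987880167882073 -0.7227043046109838 22.775
-0.5 False [-32.07247009  58.32960375  -0.45503623] fn 1.5693132279560211 -1.0778085739957934 0.3310393262839545 23.3583
-1.5 False [-32.08888422  58.28679154  -1.4888389 ] fn 2.669552727612221 -0.11951535197645566 0.2596559608144892 23.9083
-2.5 False [-32.09623225  58.28225048  -2.48220091] fn 1.5600341824559065 0.24169798069948156 -0.12693558296281798 24.4583
```

View pics/w8z.png

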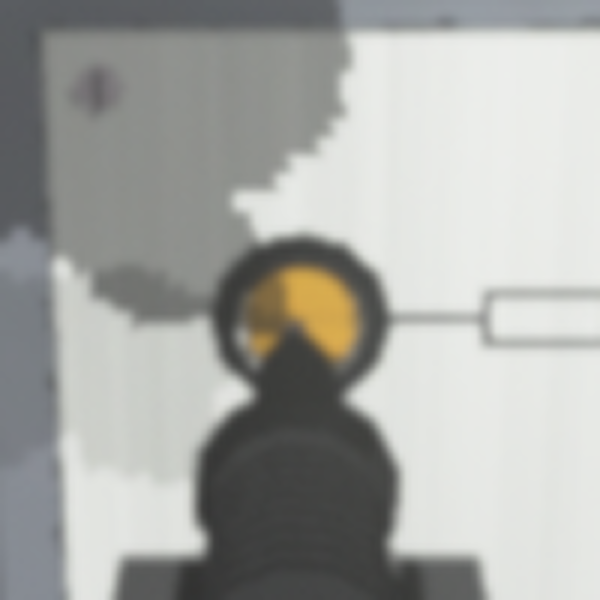

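```bash
cat >> h.py <<'E'
def favg(N=30):
    F=[]
    for _ in range(N):
        env.sleep(.03);F.append(env.read_state()['contact_force'])
    F=np.array(F)@P;return F.mean(0),F.std(0)/np.sqrt(N)
E
python3 - <<'E'
from h import *
X=-32.1;Y=58.3
print(favg())
for z in (8,-3.5):
    r=env.move_straight(tcp_for(pp(X,Y,z)),QP,rate=30,max_force=7);env.sleep(.3)
    print(z,r,favg(), env.read_state()['time'])
E
```

```text
(array([-0.39582053,  0.10920136,  1.93747188]), array([0.10744096, 0.08452372, 0.08604555]))
8 False (array([-0.31689379,  0.09282466, -0.79209864]), array([0.08856412, 0.09920861, 0.08274667])) 27.3083
-3.5 False (array([1.00823606, 0.35580152, 2.20083084]), array([0.09921159, 0.09331503, 0.08811302])) 29.1417
```

```bash
python3 - <<'E'
from h import *
X=-32.1;Y=58.3
env.move_straight(tcp_for(pp(X,Y,-2.5)),QP,rate=20);env.sleep(.3)
s=env.read_state();R=Ro.from_quat(s['tool_rot']).as_matrix()
print(favg(),loc(s['eef_pos']+R@[1.3,0,87.7]),R.T@n,s['finger_gap'],s['time'])
shot('wrist','w9');shot('side','s3')
a=cv2.imread('pics/w9.png')[100:250,200:350];b=cv2.imread('pics/s3.png')[110:200,240:330]
cv2.imwrite('pics/fin.png',np.hstack([cv2.resize(a,(400,400),interpolation=2),cv2.resize(b,(400,400),interpolation=2)]))
E
```

```text
(array([-0.01083158,  0.24319965,  1.94569441]), array([0.08929338, 0.08166735, 0.10582367])) [-32.41883547  58.21572586  -2.56427542] [-1.55273315e-04 -4.79401667e-04 -9.99999873e-01] 16.45639407455708 29.6917
```

View pics/fin.png

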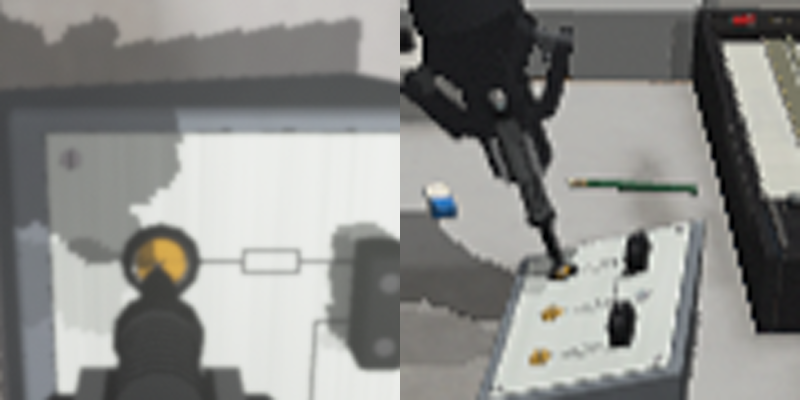

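Tip on the middle of the disc, about 2.7 N (≈4.3 mm pushed in), tool square to the panel, pen straight in the fingers. Handing in.

```bash
python3 -c "
from h import *
env.finish_job();print(env.read_state()['time'])"
```

```text
the job is handed in; nothing more can be done
the job is handed in; nothing more can be done
```

I handed the job in at about 30 s on the robot's clock, with the fingers still holding the tester on the test point; no verdict was reported.

- **Plugs:** I pressed both home with the shut fingers. A second press of up to 30 N moved neither of them. They stopped 1.3 mm above where my first panel height put home, by the same amount on both. I took this as an error in the panel height and corrected it; the height of the tip's contact with the disc agreed.
- **Tester:** I took it from the smaller grey stand and chose the collared terminal at the left end (+y) of the row.
- **Final hold:** In the last wrist view the tip is near the middle of the brass disc. I had moved it 1 mm sideways just before contact. The average force square to the panel was about 2.7 N, which means the tip is about 4.3 mm in. The tool is square to the panel, and the pen leaned about 0.5° in the fingers before contact.
- **Doubts:** Single force readings scattered by about 1 N, so I relied on averages and on a second depth (about 3.0 N at 1 mm deeper). The tip's height from side and wrist views together came out 4 mm different from what the grasp height gave. I used the grasp figure, and the height at contact agreed with it.
- **Bystanders:** I planned all moves clear of the bobbin, eraser and terminal cap and saw no contact, but did not measure them again at the end.

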